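# Seat a lens barrel in the sprung V-cradle and hold it down for inspection

### The job

Take the black lens barrel from its wooden rest and set it down gently (no dropping, no ramming) in the V of the inspection cradle, centred lengthways, with its glass end towards the cradle's lamp. Then push straight down on the barrel alone, not sideways, so that it bears firmly on both sides of both V supports and the sprung carriage sinks by clearly more than half of its 8 mm travel, and finish while still holding it pressed down like that. Leave the specimen puck, the objective and the eyepiece where they stand.

Things in the scene. Friction and masses are not known exactly. Their poses are not given: they have to be found in the camera images.
- barrel: lens barrel: smooth cylinder 36 mm in diameter, 120 mm long, about 0.25 kg (0.17 to 0.35), black, with a brass ring near the glass end, a blue stripe on the glass half and an aluminium ring at the other end. Origin on its axis at mid-length; its own y axis runs along the barrel towards the glass end (it may be rolled about y). It starts lying level in the rest with its axis 48 mm above the bench
- barrel_glass (a point): centre of the glass end face, 60 mm from the barrel's origin along its y
- rest: fixed wooden rest, 80 x 120 mm base plate 8 mm thick, with two cross blocks 56 mm wide (x) and 18 mm thick (y), 43 mm either side of the middle; the barrel lies on them (30 mm above the bench) along the rest's y between 6 mm stops. Between the blocks fingers have room down to the plate. Origin: centre of the underside
- cradle: fixed inspection cradle: dark steel base 120 x 160 mm, 12 mm thick, carrying the sprung aluminium V carriage on four posts; at its +y end a white lamp 40 mm in diameter on a post, its face (yellow) 105 mm from the middle, its top 90 mm above the bench. Origin: centre of the base's underside; y runs along the V towards the lamp, x across the V
- carriage (a joint): how far the V carriage is pressed down, in m: 0 = up (at rest), 0.008 = on its bottom stop. Spring: starts to move at about 6 N of total load (the barrel's weight of 1.7 to 3.4 N included, which alone does not move it), 10 N at 4 mm, 14 N at the stop. A sideways push on the barrel takes load off one side of the V
- seat (a point): on the carriage (sinks with it): where the middle of the barrel's axis lies when seated, 74 mm above the bench with the carriage up; y along the V towards the lamp, z up. A seated barrel's top is 18 mm above it
- vee_lamp (a point): the V support nearer the lamp: point on the V's axis, 43 mm from seat along y; its twin lies 43 mm the other way. Each is an aluminium 90 degree V with two 45 degree faces, 20 mm thick along y; upper edges 2 mm above the axis, 55 mm apart. Between the two is a 66 mm gap, free down to 40 mm below the seat, for fingers holding the barrel at its middle
- puck: bystander: black specimen puck with a steel spot, 32 mm in diameter, 18 mm high, standing beside the cradle; origin at the centre of its underside
- objective: bystander: steel microscope objective with a red stripe, 28 mm in diameter, 38 mm high, standing beside the rest; origin at the centre of its underside
- eyepiece: bystander: black eyepiece, 36 mm in diameter, 48 mm high, standing beyond the work; origin at the centre of its underside
Things that resemble listed ones, but are neither listed nor needed, are in the scene too. What is meant by the barrel is not green, orange or turquoise, and is the smaller of those in its own colour.

How it is judged:
On the way:
1. the barrel lies in the V on both faces, glass end towards the lamp (contact force between barrel and carriage_c3 above 0.1 N and contact force between barrel and carriage_c5 above 0.1 N and contact force between barrel and carriage_c7 above 0.1 N and contact force between barrel and carriage_c9 above 0.1 N and angle between the y axis of barrel and the y axis of seat, either way round below 0.05 rad and y of barrel_glass in the frame of seat between 0.05 and 0.07 m and x of barrel in the frame of seat between -0.003 and 0.003 m and z of barrel in the frame of seat between -0.003 and 0.003 m), for 0.2 s.
At the end, for the whole second after the job is handed in: Barrel in the V: within 3 mm of the seat across and in height, 10 mm lengthways, 0.05 rad of the V, glass to the lamp; over 0.8 N on each of the four V faces; carriage over 4 mm down; robot pushes the barrel with over 2 N and does not touch the cradle; still (under 20 mm/s) (contact force between barrel and carriage_c3 above 0.8 N and contact force between barrel and carriage_c5 above 0.8 N and contact force between barrel and carriage_c7 above 0.8 N and contact force between barrel and carriage_c9 above 0.8 N and angle between the y axis of barrel and the y axis of seat, either way round below 0.05 rad and y of barrel_glass in the frame of seat between 0.05 and 0.07 m and x of barrel in the frame of seat between -0.003 and 0.003 m and z of barrel in the frame of seat between -0.003 and 0.003 m and value of joint carriage above 0.004 m and linear speed of barrel below 0.02 m/s and contact force between any of the fingers, the arm and barrel above 2 N and contact force between each of the fingers, the arm and cradle below 0.5 N); the arm keeps its last pose, push and grip.
It fails at once if the puck, the objective or the eyepiece is moved more than 25 mm (distance of any of puck, objective, eyepiece from where it was at the start of the episode above 0.025 m).
It fails at once if the barrel is dropped (faster than 0.4 m/s while not held) (linear speed of barrel above 0.4 m/s and contact force between the fingers and barrel below 0.05 N).
It fails at once if the barrel is rammed into the cradle with more than 60 N (contact force between barrel and cradle above 60 N).
It also fails if it takes over 56 s, if anything falls off the work surface, if the arm or the gripper's body presses on something with over 40 N, if the wrist force passes 120 N, or if a joint passes its speed limit or range.

### The arm

A 6-joint arm with a two-finger parallel gripper is mounted at the origin on the work surface. World frame = base frame: x ahead of the robot, y to its left, z up, the work surface at z = 0. Lengths are in m, angles in rad, forces in N, time in s.
With the tool pointing down it reaches from about 0.35 to 0.975 m from the base axis. Payload 4.9 kg.
Tool frame: the origin (TCP) lies midway between the tips of the shut fingers; the grasp point (between the pads) lies 19 mm behind it; y points along the fingers, z is the direction in which the jaws open and shut, and the axes are right-handed (so a half turn about y gives the same grasp; the last joint's range is limited). The gripper opens to 85 mm and grips with 20 to 120 N. Pads are 22 mm wide; open, the fingers measure 114 mm over their backs; the gripper's body (76 mm by 85 mm) begins 54 mm behind the grasp point. The pads swing forward as they close: fully open they stand 13 mm farther back than shut.
Start: joints at [-1.232, 0.053, 1.613, -0, 1.476, -0.119], TCP at [0.276, -0.561, 0.191] pointing down, gripper open.
Joint ranges: [-3.01, 3.01], [-1.01, 2.22], [0.06, 2.58], [-1.02, 4.17], [0.09, 2.62], [-3.14, 3.14]. Speed limits (rad/s): [2.57, 2.57, 3.14, 3.14, 3.14, 3.14].

### API

Orientations are given as a 3x3 rotation matrix whose columns are the frame's x, y, z axes.
In Python, from cell import arm gives the robot as it stands. Calls block until the motion is done:
- arm.reach(position, orientation): joint-space move of the TCP to a pose.
- arm.move_straight(position, frame=None, velocity=0.15, threshold=None): straight line of the TCP; frame=None keeps the orientation; velocity is the mean speed in m/s. With threshold (N) it stops when the force on the tool has changed by that much, and returns True; else False.
- arm.set_joints(angles): joint-space move.
- arm.grip(opening, squeeze=None): finger opening in m; squeeze is the grip in N (None keeps the last); returns when the fingers have stopped.
- arm.wait(seconds).
- arm.solve_ik(position, orientation): joint angles nearest the present ones, or None.
- arm.read_state(): the state.
- arm.read_camera(name): name is "scene" or "top" or "wrist"; returns the picture (400x640x3 uint8, red, green, blue); there is no depth.
- arm.get_calibration(name): a dict with "mtx" (3x3 intrinsics, pixels), "R" (3x3) and "t" (3): a world point X has camera coordinates R X + t; the wrist camera has in their place "tool_from_camera" (4x4, takes a point from camera to tool coordinates, whose origin is the TCP and whose axes are the tool frame's). Camera axes: x right, y down, z forward; pixel columns grow to the right and rows downward; lengths in m; the calibration is good to about 2 mm. A picture is of the moment at which its call begins: read the wrist's pose just before it. get_calibration takes no time and is no camera call.
A pose or a line that the arm cannot do raises arm.IKError and nothing moves.
- arm.close_job(): hands the job in, once; it reports no verdict.
The state is a dict: "t": time; "qpos": joint angles; "joint_vel": joint speeds; "effort": joint torques, N m; "tcp_pos": TCP position; "orientation": TCP orientation; "contact_force": force on the tool from outside, world axes, zero at the start; "moment": the same for the moment, N m; "opening": finger opening in m.
Only numpy, scipy, OpenCV 4.12 (cv2) and the standard library are available. Lean on these libraries where they do the work, as an engineer would, in place of code of your own. Each camera call takes 0.05 s, during which the arm holds its last target.

## Working session

There is one attempt and no reset: what is moved stays moved. The work goes in short steps, each a Python script; the robot and the scene stay as the last script left them, time stands still between calls to the robot, and variables do not carry over. Pictures are saved under pics/ and viewed, and the job is handed in when it is done.

```bash
mkdir -p pics; ls; python3 - <<'E'
from cell import arm
import cv2
for n in ["scene","top","wrist"]:
    im=arm.read_camera(n); cv2.imwrite(f"pics/{n}0.png",im[:,:,::-1])
s=arm.read_state()
print({k:(v if not hasattr(v,'round') else v) for k,v in s.items()})
for n in ["scene","top","wrist"]: print(arm.get_calibration(n))
E
```

```text
pics
{'t': 0.15, 'qpos': array([-1.23200497e+00,  5.32247042e-02,  1.61397019e+00, -7.42937723e-06,
        1.47598748e+00, -1.19026877e-01]), 'joint_vel': array([ 1.76108967e-03, -6.55849267e-04, -4.74682049e-03, -7.19629375e-04,
       -1.35411646e-03, -7.64483466e-05]), 'effort': array([ 1.47375107e-03, -3.94241595e+01, -3.70721984e+01, -1.15268742e-05,
        4.69823790e-03,  5.83268303e-06]), 'tcp_pos': array([ 0.27604667, -0.56012992,  0.19043842]), 'orientation': array([[-8.97018689e-01, -5.35315080e-04,  4.41992290e-01],
       [-4.41992577e-01,  1.49689807e-03, -8.97017459e-01],
       [-1.81430433e-04, -9.99998736e-01, -1.57935084e-03]]), 'contact_force': array([ 0.51040779,  0.29835873, -0.12791502]), 'moment': array([ 0.04100582,  0.03339728, -0.02828395]), 'opening': 0.0854302092451033}
{'mtx': array([[398.79827176,   0.        , 327.17117771],
       [  0.        , 398.79827176, 197.59330192],
       [  0.        ,   0.        ,   1.        ]]), 'R': array([[-0.16289166,  0.98653673, -0.01454604],
       [ 0.56126786,  0.08052835, -0.82370722],
       [-0.81144605, -0.
[... 267 characters left out ...]
 -0.99943594, -0.02093821],
       [-0.99701286,  0.02770288, -0.07209652],
       [ 0.0726359 ,  0.01898269, -0.99717786]]), 't': array([0.08167737, 0.52997305, 0.83502373])}
{'mtx': array([[344.08857389,   0.        , 321.31959074],
       [  0.        , 344.08857389, 205.82207211],
       [  0.        ,   0.        ,   1.        ]]), 'tool_from_camera': array([[ 7.01982676e-04,  9.52876357e-01,  3.03358131e-01,
        -7.73793518e-02],
       [-1.02890305e-03, -3.03357357e-01,  9.52876306e-01,
        -1.81955440e-01],
       [ 9.99999224e-01, -9.81028766e-04,  7.67465780e-04,
        -4.01785566e-04],
       [ 0.00000000e+00,  0.00000000e+00,  0.00000000e+00,
         1.00000000e+00]])}
```

View pics/scene0.png

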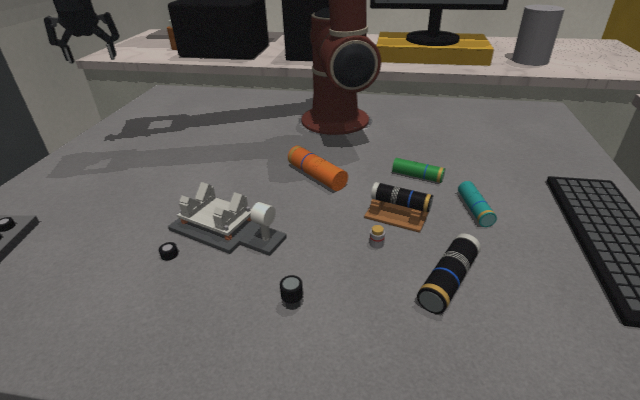

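View pics/top0.png

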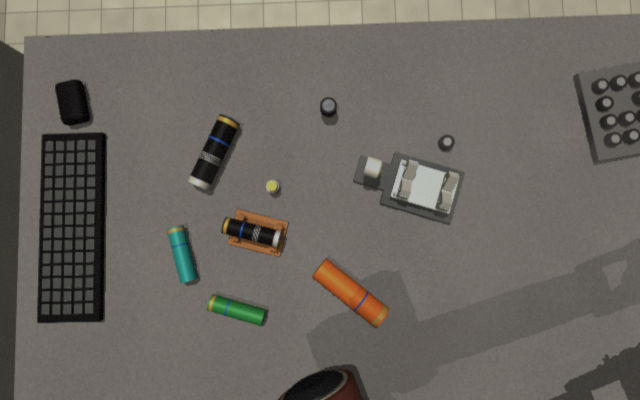

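View pics/wrist0.png

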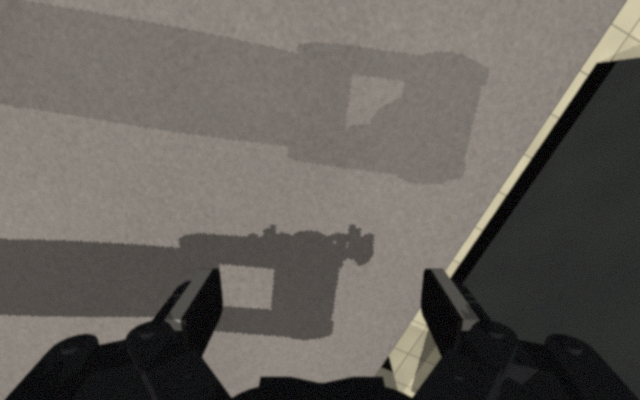

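Candidates in the top picture are the black barrel in the rest (252,232), a larger black one (214,152), orange (350,293), green (237,310) and turquoise (182,254). I choose the black one in the wooden rest because it is the smaller of the two black ones. Its glass end is on the left: brass ring near (226,226), blue stripe near (241,229). Next is a close crop to check this.

```bash
python3 - <<'E'
import cv2,numpy as np
im=cv2.imread("pics/top0.png")
a=cv2.resize(im[195:270,205:305],None,fx=4,fy=4,interpolation=cv2.INTER_CUBIC)
b=cv2.resize(im[130:230,345:475],None,fx=3.0,fy=3.0,interpolation=cv2.INTER_CUBIC)
h=max(a.shape[0],b.shape[0]); c=np.zeros((h,a.shape[1]+b.shape[1],3),np.uint8)
c[:a.shape[0],:a.shape[1]]=a; c[:b.shape[0],a.shape[1]:]=b
cv2.imwrite("pics/crop0.png",c)
E
```

```text
(no output)
```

View pics/crop0.png

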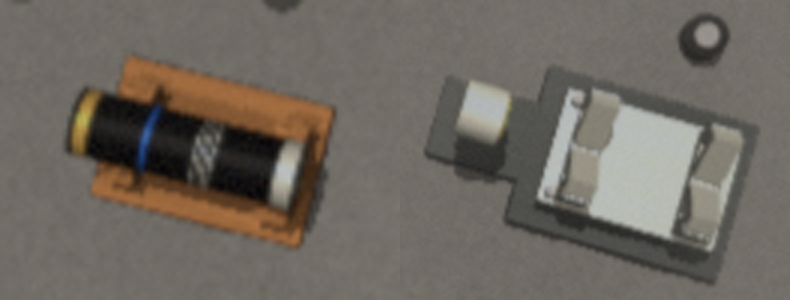

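The crop confirms it: brass ring at the left end, then the blue stripe, with the aluminium ring at the right. The rest is wooden. The cradle's lamp is at the left of the cradle, near (372,168). Next come rough poses and a closer look with the wrist camera.

```bash
cat > h.py <<'E'
from cell import arm
import cv2,numpy as np
def ray(name,px,st=None):
    c=arm.get_calibration(name); K=c["mtx"]
    d=np.linalg.inv(K)@np.array([px[0],px[1],1.0])
    if name=="wrist":
        T=c["tool_from_camera"]; R=np.asarray(st["orientation"])
        return R@T[:3,3]+st["tcp_pos"], R@(T[:3,:3]@d)
    return -c["R"].T@c["t"], c["R"].T@d
def plane(name,px,z,st=None):
    o,d=ray(name,px,st); return o+d*(z-o[2])/d[2]
def proj(name,X,st=None):
    c=arm.get_calibration(name)
    if name=="wrist":
        T=c["tool_from_camera"]; Xt=np.asarray(st["orientation"]).T@(X-st["tcp_pos"]); p=T[:3,:3].T@(Xt-T[:3,3])
    else: p=c["R"]@X+c["t"]
    p=c["mtx"]@p; return p[:2]/p[2]
def down(ang): # tool z (jaw) direction at angle ang in xy, y down
    z=np.array([np.cos(ang),np.sin(ang),0]); y=np.array([0,0,-1.]); x=np.cross(y,z)
    return np.column_stack([x,y,z])
E
python3 - <<'E'
from h import *
g=plane("top",(222.5,225.5),.048);e=plane("top",(281,239.5),.048)
print(g,e,np.linalg.norm(g-e),(g+e)/2,np.degrees(np.arctan2(*(g-e)[1::-1])))
c=[plane("top",p,.012) for p in [(396,151.7),(464,172.3),(450.7,224.3),(380,204)]]
print(np.array(c)); m=np.mean(c,0); print(m)
for i in range(4):
  d=c[i]-c[(i+1)%4];print(np.linalg.norm(d),np.degrees(np.arctan2(d[1],d[0])))
print(plane("top",(372,168),.09))
for n,p,z in [("puck",(446,142),.018),("obj",(272,187),.038),("eye",(328,106),.048)]: print(n,plane("top",p,z))
E
```

```text
[0.4918957  0.26878659 0.048     ] [0.45923564 0.14559277 0.048     ] 0.1274495837413801 [0.47556567 0.20718968 0.048     ] 75.15181762153368
[[ 0.64574794 -0.10909076  0.012     ]
 [ 0.59539279 -0.2559694   0.012     ]
 [ 0.48214069 -0.22118602  0.012     ]
 [ 0.53071511 -0.069421    0.012     ]]
[ 0.56349913 -0.16391679  0.012     ]
0.1552706510734323 71.0764864418606
0.11847329326490111 -17.073416192194443
0.15934897501440837 -107.74796272291374
0.12168090411433082 160.97293600682215
[ 0.59814141 -0.04521239  0.09      ]
puck [ 0.66272211 -0.21816995  0.018     ]
obj [0.57188457 0.16390587 0.038     ]
eye [0.74212215 0.03892361 0.048     ]
```

```bash
python3 - <<'E'
from h import *
import pickle
for ang in (-17,163):
  print(ang,arm.solve_ik([.5635,-.164,.25],down(np.radians(ang))),arm.solve_ik([.4756,.2072,.2],down(np.radians(ang))))
def look(n,p,a):
    arm.reach(p,down(np.radians(a))); arm.wait(.3)
    s=arm.read_state(); im=arm.read_camera("wrist"); cv2.imwrite(f"pics/{n}.png",im[:,:,::-1]); pickle.dump(s,open(n+".pkl","wb")); print(s["t"],s["tcp_pos"])
look("w_cradle",[.5635,-.164,.25],-18)
look("w_barrel",[.4756,.2072,.22],-15)
E
```

```text
-17 [-4.09985328e-01 -6.56692549e-02  1.63381146e+00 -4.44089210e-16
  1.57345045e+00 -1.13279356e-01] [ 2.67343645e-01 -2.09876829e-01  1.84655278e+00 -4.44089210e-16
  1.50491670e+00  5.64049618e-01]
163 [-4.09985328e-01 -6.56692549e-02  1.63381146e+00 -4.44089210e-16
  1.57345045e+00  3.02831330e+00] [ 2.67343645e-01 -2.09876829e-01  1.84655278e+00 -4.44089210e-16
  1.50491670e+00 -2.57754304e+00]
2.2417 [ 0.56333703 -0.16453178  0.24989534]
4.0167 [0.47597279 0.20662454 0.22002145]
```

View pics/w_cradle.png

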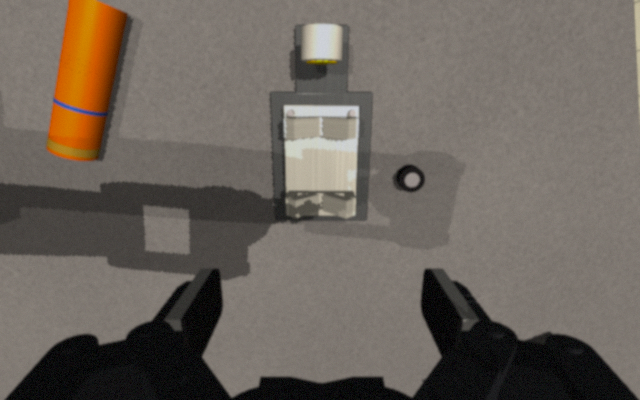

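View pics/w_barrel.png

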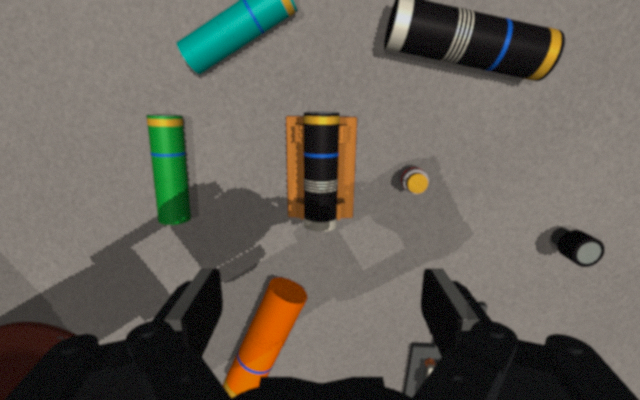

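```bash
python3 - <<'E'
import cv2,numpy as np
a=cv2.resize(cv2.imread("pics/w_cradle.png")[80:230,260:380],None,fx=4,fy=4,interpolation=cv2.INTER_CUBIC)
a=cv2.convertScaleAbs(a,alpha=1.0)
b=cv2.resize(cv2.imread("pics/w_barrel.png")[105:240,280:360],None,fx=4,fy=4,interpolation=cv2.INTER_CUBIC)
b=np.vstack([b,np.zeros((600-b.shape[0],b.shape[1],3),np.uint8)])
cv2.imwrite("pics/crop1.png",np.hstack([a,b]))
E
```

```text
(no output)
```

View pics/crop1.png

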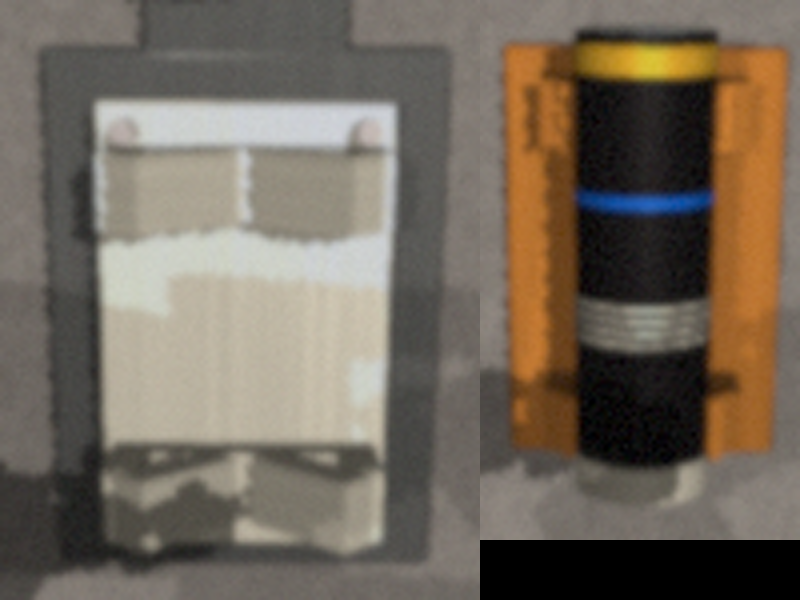

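```bash
python3 - <<'E'
from h import *
import pickle
s=pickle.load(open("w_cradle.pkl","rb")); P=lambda u,v,z:plane("wrist",(u,v),z,s)
cr=lambda x,y:(260+x/4,80+y/4)
def yaw(d): return np.degrees(np.arctan2(d[1],d[0]))
for nm,z,L,Rr,a,b in [("base",.012,(40,450),(55,430),47,560)]:
  c=[P(*cr(L[0],a),z),P(*cr(L[1],a),z),P(*cr(Rr[0],b),z),P(*cr(Rr[1],b),z)]
  print(np.mean(c,0),np.linalg.norm(c[0]-c[1]),np.linalg.norm(c[2]-c[3]),np.linalg.norm(c[0]-c[2]),yaw(c[0]+c[1]-c[2]-c[3]))
f=P(*cr(244,190),.05);n=P(*cr(243,490),.05);print("valley",f,n,yaw(f-n))
f=[P(*cr(105,150),.076),P(*cr(385,150),.076)];n=[P(*cr(105,445),.076),P(*cr(385,445),.076)]
print("vtops",np.mean(f+n,0),np.linalg.norm(f[0]-f[1]),np.linalg.norm(f[0]-n[0]),yaw(f[0]+f[1]-n[0]-n[1]))
s=pickle.load(open("w_barrel.pkl","rb"))
cr=lambda x,y:(280+(x-480)/4,105+y/4)
f=P(*cr(646,32),.062);n=P(*cr(641,506),.066);print("barrel",f,n,(f+n)/2,np.linalg.norm((f-n)[:2]),yaw(f-n))
f1=P(*cr(646,150),.048);n1=P(*cr(643,420),.048);print(f1,n1,yaw(f1-n1))
print("rest", yaw(P(*cr(504,47),.008)+P(*cr(790,47),.008)-P(*cr(512,450),.008)-P(*cr(773,450),.008)),np.mean([P(*cr(*q),.008) for q in [(504,47),(790,47),(512,450),(773,450)]],0))
E
```

```text
[ 0.56361319 -0.1609646   0.012     ] 0.11872263082575212 0.1216701087445003 0.15801559165127846 71.60937649745071
valley [ 0.5767044  -0.12135692  0.05      ] [ 0.5499366  -0.20227489  0.05      ] 71.69570171945132
vtops [ 0.5688024  -0.14642737  0.076     ] 0.0702358866350185 0.0766734477394675 71.90352074389808
barrel [0.49207177 0.2668142  0.062     ] [0.45953038 0.15124054 0.066     ] [0.47580108 0.20902737 0.064     ] 0.12006753286134596 74.27469008530998
[0.48434257 0.23812281 0.048     ] [0.46466241 0.16829406 0.048     ] 74.26032514024534
rest 74.25523854815032 [0.47459078 0.20336214 0.008     ]
```

Measured poses: barrel centre (0.4758, 0.2085) with yaw 74.3°, and cradle seat (0.5635, -0.161) with yaw 71.7°. Now the grasp.

```bash
python3 - <<'E'
from h import *
import pickle
A=down(np.radians(74.26-90))
arm.grip(.085,25)
arm.reach([.4758,.2085,.12],A)
print(arm.move_straight([.4758,.2085,.026],velocity=.08,threshold=8))
s=arm.read_state();print(s["t"],s["tcp_pos"],s["contact_force"])
arm.grip(.0,25)
s=arm.read_state();print(s["t"],s["tcp_pos"],s["contact_force"],s["opening"])
im=arm.read_camera("wrist"); cv2.imwrite("pics/grip.png",im[:,:,::-1])
E
```

```text
False
6.0917 [0.47643438 0.20867546 0.02674421] [-0.38481942  0.94024097 -0.13872726]
6.8583 [0.47589041 0.20852126 0.02609935] [-0.83616306  0.61068545  1.33002178] 5.630443116259376e-05
```

View pics/grip.png

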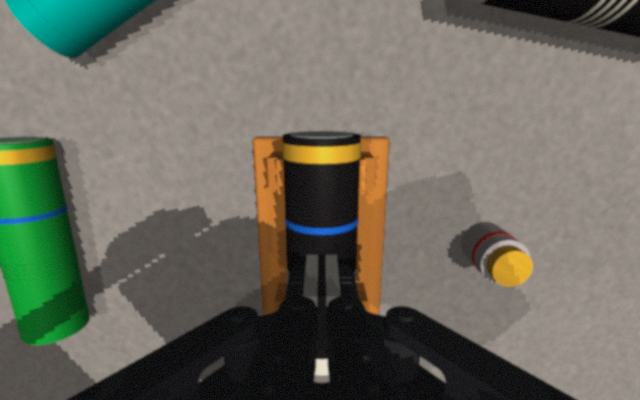

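The opening reads 0, which doesn't fit a grip on a 36 mm barrel. I'll check from the other views.

```bash
python3 - <<'E'
from h import *
a=arm.read_camera("scene")[:,:,::-1]; b=arm.read_camera("top")[:,:,::-1]
cv2.imwrite("pics/x1.png",np.hstack([cv2.resize(a[130:260,330:460],(400,400),interpolation=cv2.INTER_CUBIC),cv2.resize(b[170:300,190:320],(400,400),interpolation=cv2.INTER_CUBIC)]))
s=arm.read_state();print(s)
E
```

```text
{'t': 7.0083, 'qpos': array([ 2.69691611e-01, -3.42055693e-02,  1.99171459e+00,  3.82822182e-05,
        1.18388522e+00,  5.44365425e-01]), 'joint_vel': array([-0.00095072, -0.00019044,  0.00051494,  0.00297653, -0.00093778,
        0.0003735 ]), 'effort': array([-2.51689117e-02, -3.08129668e+01, -3.22713232e+01, -1.51787658e-02,
        1.91467168e-02,  3.31983597e-05]), 'tcp_pos': array([0.47588839, 0.20854243, 0.02609637]), 'orientation': array([[-2.71246881e-01,  1.81797153e-04,  9.62509790e-01],
       [-9.62509798e-01,  8.70353984e-05, -2.71246900e-01],
       [-1.33084337e-04, -9.99999980e-01,  1.51373461e-04]]), 'contact_force': array([-0.082439  ,  0.05298393,  0.04147574]), 'moment': array([-0.00314617, -0.07245463, -0.04133131]), 'opening': -0.0001306178969782726}
```

View pics/x1.png

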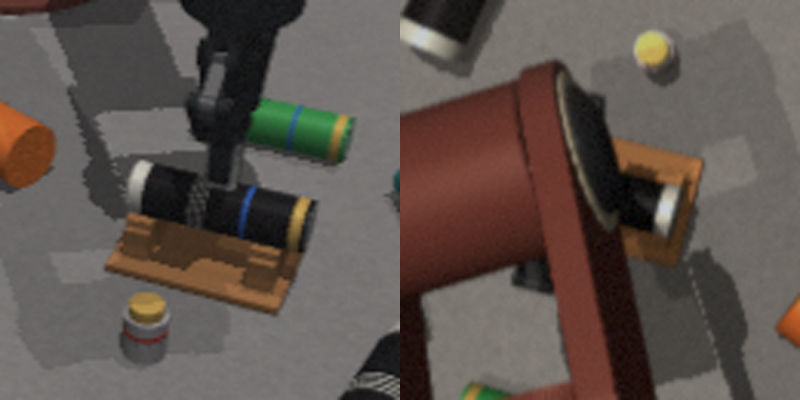

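```bash
python3 - <<'E'
from h import *
s=arm.read_state(); p=s["tcp_pos"]
for z in (.026,.03,.048,.066,.08): print(z,proj("wrist",np.array([p[0],p[1],z]),s),proj("scene",np.array([p[0],p[1],z])))
u=np.array([np.cos(np.radians(74.26)),np.sin(np.radians(74.26)),0])
for q in (.06,.05,.03): print(q,proj("wrist",np.array([.4758,.2085,.066])+u*q,s),proj("scene",np.array([.4758,.2085,.066])+u*q))
im=cv2.imread("pics/grip.png")
cv2.imwrite("pics/x2.png",cv2.convertScaleAbs(cv2.resize(im[120:320,240:400],None,fx=3,fy=3,interpolation=cv2.INTER_CUBIC),alpha=2.5,beta=20))
E
```

```text
0.026 [321.94424934 238.49658115] [399.27901908 204.93239752]
0.03 [321.95919876 241.30440725] [399.44803302 203.36941238]
0.048 [322.0344784  255.44356026] [400.22016448 196.22899567]
0.066 [322.12600236 272.63375133] [401.01175668 188.90861236]
0.08 [322.21209251 288.80335246] [401.64136949 183.086161  ]
0.06 [321.9516224 141.6701706] [430.47947961 195.62100198]
0.05 [321.95441368 165.82626331] [425.45392929 194.47273425]
0.03 [321.95965674 211.2005412 ] [415.5376045  192.20699315]
```

View pics/x2.png

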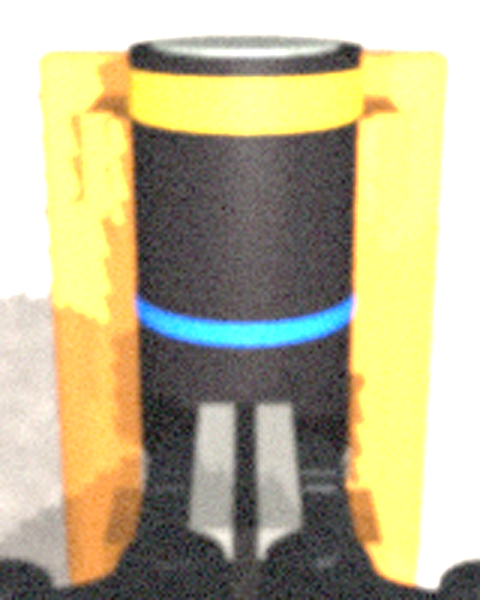

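The views agree with each other but not with the stated tool frame. In the wrist picture the shut tips are at row 253, which puts them about 42 mm behind the reported TCP. The scene picture shows the same, with the tips just above the barrel's top at about z = 0.069. So the fingers closed above the barrel without touching it. I'll measure the offset with a gentle touch on the barrel's top, which is at z = 0.066.

```bash
python3 - <<'E'
from h import *
s=arm.read_state(); p=s["tcp_pos"].copy(); q=p.copy(); q[2]-=.012
print(arm.move_straight(q,velocity=.01,threshold=3))
s=arm.read_state();print(s["t"],s["tcp_pos"],s["contact_force"])
q=p.copy(); q[2]=.05; arm.move_straight(q,velocity=.1)
s=arm.read_state();print(s["t"],s["tcp_pos"],s["contact_force"])
E
```

```text
True
7.3167 [0.47623919 0.20848137 0.02605735] [ 0.09977255 -0.11941633  3.79927506]
7.7083 [0.47613997 0.20862605 0.05033133] [ 0.29307303 -0.16097406  0.40822289]
```

Contact came at reported z = 0.026, so the real tips sit 40 mm behind the reported TCP. I'll use that offset from here on and grasp again.

```bash
python3 - <<'E'
from h import *
A=down(np.radians(74.26-90))
p=[.4758,.2085,.06]
arm.move_straight(p,A,velocity=.1)
arm.grip(.085,25)
print(arm.move_straight([.4758,.2085,-.014],velocity=.07,threshold=6))
s=arm.read_state();print(s["t"],s["tcp_pos"],s["contact_force"])
arm.grip(.0,30)
s=arm.read_state();print(s["t"],s["tcp_pos"],s["contact_force"],s["moment"],s["opening"])
im=arm.read_camera("wrist"); cv2.imwrite("pics/grip2.png",im[:,:,::-1])
E
```

```text
False
9.95 [ 0.47640406  0.20868587 -0.01335819] [-0.13234111 -0.05512629 -0.59863811]
10.4583 [ 0.47590805  0.20854715 -0.01366053] [-1.18957759 -0.80214286  2.55878482] [-0.03091726  0.15622356 -0.02995581] 0.03503546508276104
```

View pics/grip2.png

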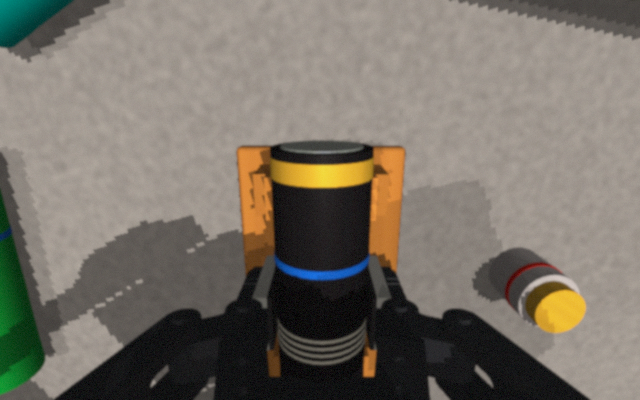

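The grip is good at 35 mm opening, with the pads on both sides of the barrel. Next I lift it and carry it over the cradle.

```bash
python3 - <<'E'
from h import *
import pickle
s=arm.read_state()
u=np.array([np.cos(np.radians(74.26)),np.sin(np.radians(74.26)),0]);c=np.array([.4758,.2085,.066])
print([proj("wrist",c+u*q,s) for q in (.06,)])
f0=s["contact_force"]
arm.move_straight([.4759,.2085,.14],velocity=.12)
arm.wait(.2);s=arm.read_state();print(s["t"],s["contact_force"]-f0,s["contact_force"],s["moment"],s["opening"])
B=down(np.radians(71.7-90))
arm.reach([.5635,-.1615,.12],B)
arm.wait(.3);s=arm.read_state();print(s["t"],s["tcp_pos"],s["contact_force"],s["moment"],s["opening"])
for n in("wrist","scene"):
  im=arm.read_camera(n); cv2.imwrite(f"pics/carry_{n}.png",im[:,:,::-1])
pickle.dump(s,open("carry.pkl","wb"))
E
```

```text
[array([322.15358125, 158.48438543])]
12.1417 [ 2.10754863  1.25493577 -6.28340074] [ 0.17623017  0.40462003 -3.38637744] [-0.03180568 -0.02094599  0.01292105] 0.03475070445862173
13.8583 [ 0.56366262 -0.16071109  0.12010823] [-0.10736278  0.6332829  -2.3668831 ] [-0.03073203 -0.00106093  0.03658021] 0.03488697016785851
```

View pics/carry_wrist.png

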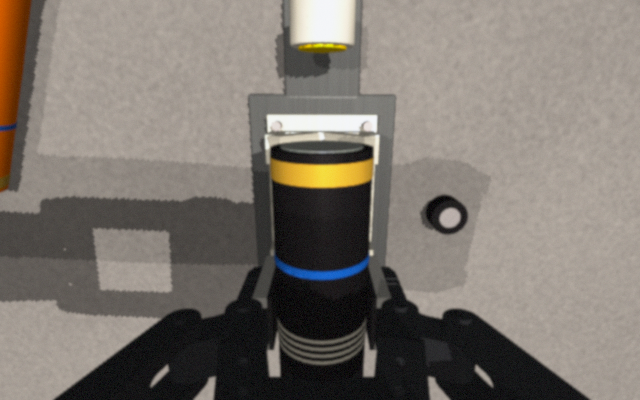

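View pics/carry_scene.png

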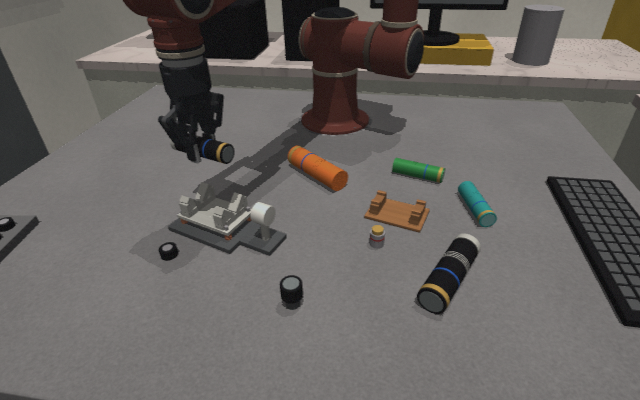

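The barrel is level, its axis is aligned with the cradle, and its glass end (brass ring, row 172) faces the lamp at (322,25). Now I lower it slowly.

```bash
python3 - <<'E'
from h import *
B=down(np.radians(71.7-90))
x,y=.5635,-.1615
print(arm.move_straight([x,y,.03],B,velocity=.1,threshold=8))
arm.wait(.3)
s=arm.read_state();print(s["t"],s["tcp_pos"],s["contact_force"],s["opening"])
print(arm.move_straight([x,y,.009],velocity=.012,threshold=1.5))
s=arm.read_state();print(s["t"],s["tcp_pos"],s["contact_force"],s["moment"],s["opening"])
im=arm.read_camera("wrist"); cv2.imwrite("pics/place.png",im[:,:,::-1])
im=arm.read_camera("scene"); cv2.imwrite("pics/place_s.png",cv2.resize(im[120:270,130:310,::-1],None,fx=4,fy=4,interpolation=cv2.INTER_CUBIC))
E
```

```text
False
15.3083 [ 0.56386433 -0.16167139  0.03058979] [ 0.47713622  0.12235335 -2.53504035] 0.034938002180563546
True
16.625 [ 0.56349334 -0.16146063  0.01216893] [ 1.38287646 -0.30388732  3.5104883 ] [-0.03893674 -0.15174011 -0.0449034 ] 0.03522608461204265
```

View pics/place.png

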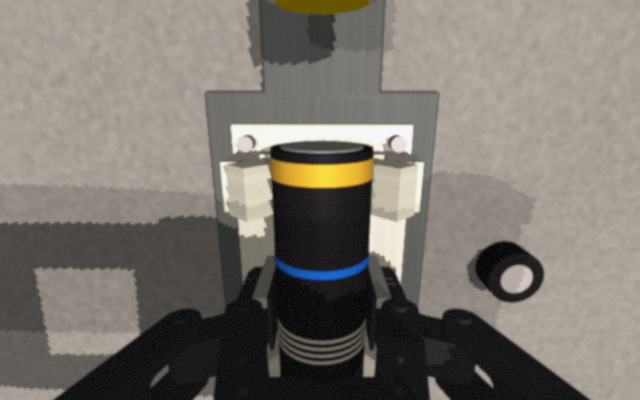

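View pics/place_s.png

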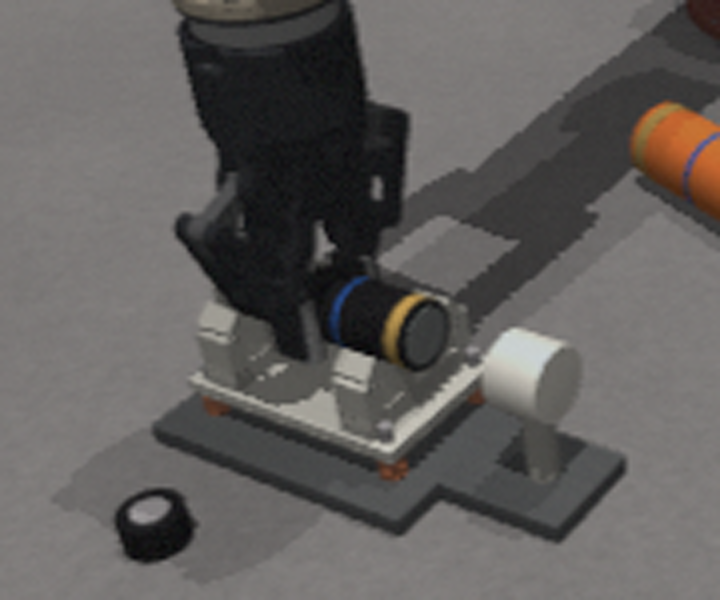

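Contact came at reported z = 0.0122, just where the seat predicts (0.0123). The barrel lies centrally between the V blocks. I'll release it and back off straight up.

```bash
python3 - <<'E'
from h import *
import pickle
arm.grip(.062,30); arm.wait(.3)
s=arm.read_state();print(s["t"],s["tcp_pos"],s["contact_force"],s["opening"])
x,y=.5635,-.1615
arm.move_straight([x,y,.13],velocity=.1); arm.wait(.3)
s=arm.read_state();print(s["t"],s["tcp_pos"],s["contact_force"])
im=arm.read_camera("wrist"); cv2.imwrite("pics/seated.png",im[:,:,::-1]); pickle.dump(s,open("seated.pkl","wb"))
cv2.imwrite("pics/seated_c.png",cv2.resize(im[60:280,220:430,::-1],None,fx=2.7,fy=2.7,interpolation=cv2.INTER_CUBIC))
E
```

```text
17.4 [ 0.56161858 -0.16068814  0.01021325] [-0.50715591 -1.01082035 -0.04191702] 0.062164913675969165
19.05 [ 0.56333912 -0.16141423  0.12964078] [ 0.09206475  0.09632612 -0.22574002]
```

View pics/seated_c.png

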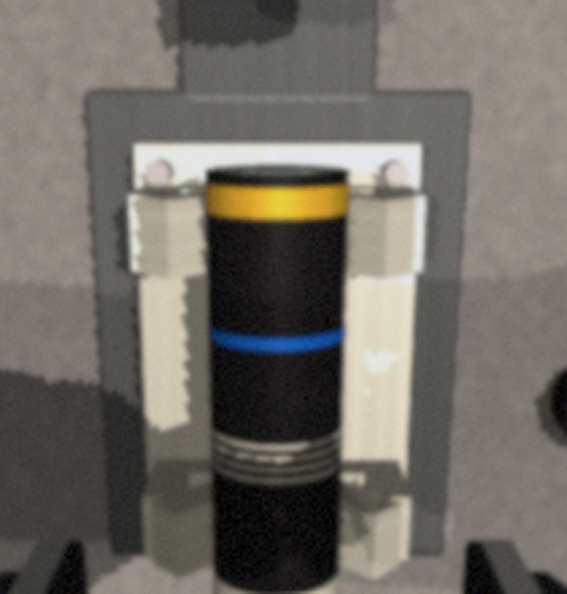

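```bash
python3 - <<'E'
from h import *
import pickle
s=pickle.load(open("seated.pkl","rb"))
P=lambda x,y,z:plane("wrist",(220+x/2.7,60+y/2.7),z,s)
g=P(277.5,180,.092); k=P(275.5,465,.092)
t=np.radians(71.7);u=np.array([np.cos(t),np.sin(t)]);v=np.array([u[1],-u[0]])
sc=np.array([.5635,-.1615])
f=P(277.5,200,.074);n=P(276,500,.074)
for q in (g,f,n): print(q,(q[:2]-sc)@u,(q[:2]-sc)@v)
print(np.degrees(np.arctan2(*(f-n)[1::-1])))
vf=[P(128,193,.076),P(426,193,.076)];print(np.mean(vf,0),[(a[:2]-sc)@u for a in vf],(np.mean(vf,0)[:2]-sc)@v)
E
```

```text
[ 0.58243987 -0.10504206  0.092     ] 0.05954958072155776 0.0002546276937904322
[ 0.58042699 -0.11112401  0.074     ] 0.053143191271796814 0.00025323333144682366
[ 0.55424854 -0.18909807  0.074     ] -0.029107201017617983 -0.00011798642512915323
71.44140936819504
[ 0.58088778 -0.10925209  0.076     ] [np.float64(0.05507644523332197), np.float64(0.05505381102273876)] 0.00010295463243912495
```

The barrel is seated: glass end 59.5 mm from the seat, 0.25 mm off sideways, yaw within 0.3°. Now I shut the fingers and press on the top, midway along the barrel.

```bash
python3 - <<'E'
from h import *
x,y=.5638,-.1607
B=down(np.radians(71.7-90))
arm.grip(0,30)
arm.move_straight([x,y,.062],B,velocity=.08,threshold=6); arm.wait(.3)
s=arm.read_state();f0=s["contact_force"];print(s["t"],s["tcp_pos"],f0,s["opening"])
print(arm.move_straight([x,y,.046],velocity=.01,threshold=1.5))
s=arm.read_state();zc=s["tcp_pos"][2];print("contact",s["t"],s["tcp_pos"],s["contact_force"]-f0)
for dz in (.002,.004,.005,.006):
    arm.move_straight([x,y,zc-dz],velocity=.008,threshold=20); arm.wait(.25)
    s=arm.read_state();print(dz,s["t"],s["tcp_pos"],s["contact_force"]-f0,s["moment"])
for n in("wrist","scene"):
  im=arm.read_camera(n); cv2.imwrite(f"pics/press_{n}.png",im[:,:,::-1])
cv2.imwrite("pics/press_s.png",cv2.resize(im[120:270,130:310,::-1],None,fx=4,fy=4,interpolation=cv2.INTER_CUBIC))
E
```

```text
21.0083 [ 0.56406689 -0.16081739  0.06247042] [0.17515398 0.13297239 0.86757499] -0.00013507706020725877
True
contact 22.0167 [ 0.5637475  -0.16067071  0.05170066] [-0.93626796  0.03059285  2.65569387]
0.002 22.6 [ 0.5637778  -0.16068141  0.04994622] [-1.51980333 -0.0774276   3.62099861] [ 0.07530242  0.29682599 -0.02446048]
0.004 23.25 [ 0.56381348 -0.16067815  0.04832311] [-1.74626441  0.75210006  5.57250891] [0.166508   0.41624044 0.02812813]
0.005 23.775 [ 0.56379308 -0.16068279  0.04745234] [-2.40318194  0.4054393   6.59475767] [ 0.15567287  0.5388025  -0.04364438]
0.006 24.3 [ 0.56385673 -0.1606899   0.04667609] [-3.55626651  1.51530699  7.27027159] [ 0.21659778  0.56422315 -0.01616965]
```

View pics/press_wrist.png

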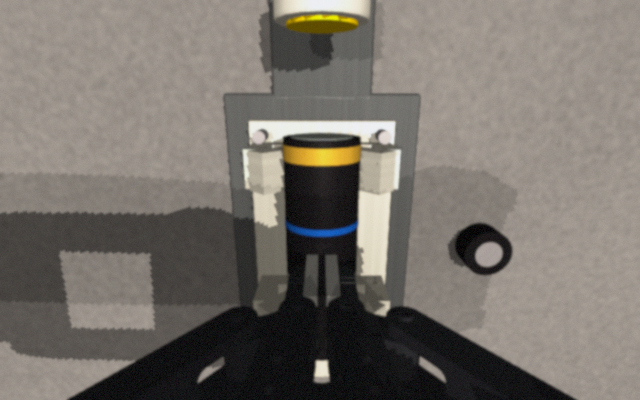

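View pics/press_s.png

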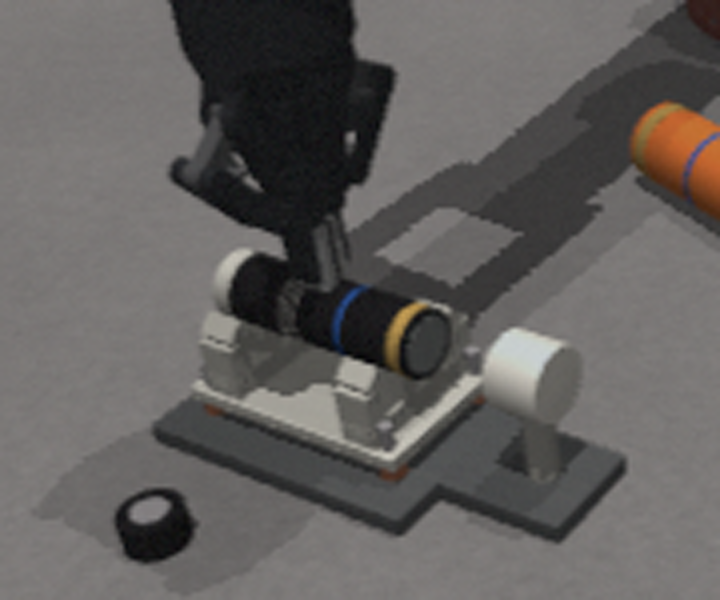

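The barrel is well seated and the carriage has sunk. The sideways force on the tool is growing though (about -3.8 N across the V), and the sink is only about 4 to 5 mm. I'll relieve the side load with small shifts and press a bit deeper.

```bash
python3 - <<'E'
from h import *
f0=np.array([.1,.1,.2])
t=np.radians(71.7);u=np.array([np.cos(t),np.sin(t)]);v=np.array([u[1],-u[0]])
z=.0517-.007; x=np.array([.5638,-.1607])
def rd(n=4):
    F=[]
    for _ in range(n):
        arm.wait(.1); s=arm.read_state(); F.append(s["contact_force"])
    F=np.mean(F,0)-f0
    print(round(s["t"],2),s["tcp_pos"].round(5),"Fv %.2f Fu %.2f Fz %.2f"%(F[:2]@v,F[:2]@u,F[2])); return F
rd()
arm.move_straight([*x,z],velocity=.008,threshold=15); F=rd()
for k in range(4):
    if abs(F[:2]@v)<1: break
    x=x+v*np.sign(F[:2]@v)*.0004
    arm.move_straight([*x,z],velocity=.008,threshold=15); F=rd()
E
```

```text
24.8 [ 0.56383 -0.16073  0.04665] Fv -3.72 Fu 0.09 Fz 8.25
25.48 [ 0.56388 -0.1607   0.04585] Fv -4.03 Fu 0.31 Fz 9.03
26.12 [ 0.56383 -0.1607   0.04596] Fv -3.46 Fu 0.25 Fz 8.92
26.77 [ 0.56384 -0.16071  0.04617] Fv -2.62 Fu 0.29 Fz 8.47
27.43 [ 0.56384 -0.1607   0.04635] Fv -1.85 Fu 0.33 Fz 8.64
28.07 [ 0.56384 -0.16071  0.04653] Fv -0.77 Fu 0.53 Fz 8.31
```

```bash
python3 - <<'E'
from h import *
f0=np.array([.1,.1,.2])
t=np.radians(71.7);u=np.array([np.cos(t),np.sin(t)]);v=np.array([u[1],-u[0]])
x=np.array([.5638,-.1607])-v*.0016; z=.0447
def rd(n=4):
    F=[]
    for _ in range(n):
        arm.wait(.1); s=arm.read_state(); F.append(s["contact_force"])
    F=np.mean(F,0)-f0
    print(round(s["t"],2),s["tcp_pos"].round(5),"Fv %.2f Fu %.2f Fz %.2f"%(F[:2]@v,F[:2]@u,F[2])); return F
for dz in (.0012,.0024,.0034):
    arm.move_straight([*(x-v*dz*.35),z-dz],velocity=.008,threshold=15); F=rd()
    if F[2]>10.3: break
x=x-v*dz*.35; z-=dz
for k in range(4):
    if abs(F[:2]@v)<.8: break
    x=x+v*np.sign(F[:2]@v)*.0004
    arm.move_straight([*x,z],velocity=.008,threshold=15); F=rd()
arm.wait(.5); rd()
for n in("wrist","scene"):
  im=arm.read_camera(n); cv2.imwrite(f"pics/fin_{n}.png",im[:,:,::-1])
cv2.imwrite("pics/fin_s.png",cv2.resize(im[120:270,130:310,::-1],None,fx=4,fy=4,interpolation=cv2.INTER_CUBIC))
E
```

```text
28.78 [ 0.56386 -0.16074  0.04574] Fv -0.36 Fu 0.42 Fz 8.83
29.49 [ 0.56388 -0.16077  0.04493] Fv 0.15 Fu 0.61 Fz 9.55
30.18 [ 0.56391 -0.16073  0.04425] Fv 0.39 Fu 0.85 Fz 10.20
31.07 [ 0.56389 -0.16075  0.04424] Fv -0.14 Fu 0.61 Fz 10.14
```

View pics/fin_s.png

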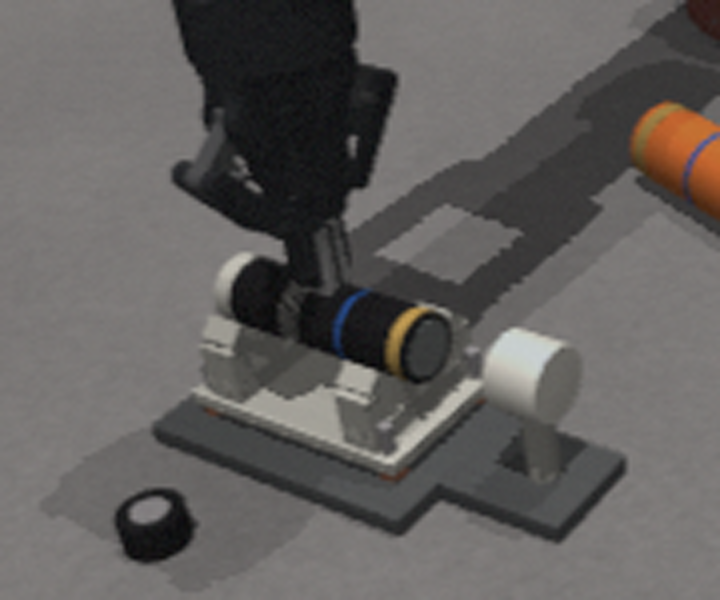

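View pics/fin_wrist.png

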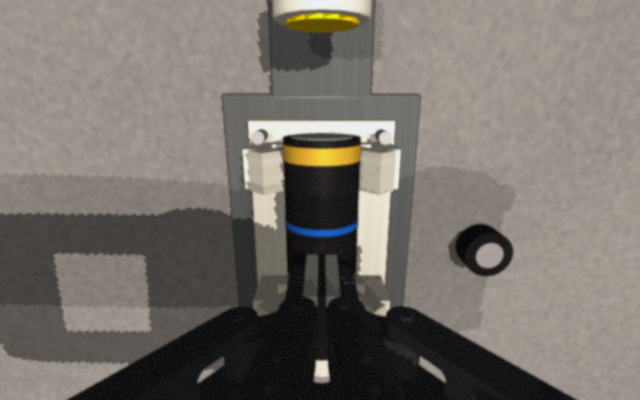

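The push is 10.1 N straight down with under 1 N sideways. The tip has sunk about 7.5 mm since contact, and the scene picture shows the carriage clearly lowered. I'm handing in.

```bash
python3 - <<'E'
from cell import arm
arm.close_job()
E
```

```text
the job is handed in; nothing more can be done
```

I set the black barrel in the V, centred lengthways with its glass end towards the lamp. I then pressed it straight down with the shut fingertips and handed in while still holding it there, at about 31 s.

**Last checks:**
- **Push:** about 10.1 N down, with under 1 N sideways. I first let off about 4 N of side load that had built up.
- **Carriage:** about 6.5 to 7.5 mm down, estimated from the force and the tip height.
- **Seat (before pressing):** the barrel was about 0.3 mm off across the V, its glass end 59.5 mm from the seat centre, and its yaw within 0.3°.
- **Bystanders:** I did not touch the puck, the objective or the eyepiece.

**What failed or disagreed:**
- **Tool frame:** the real fingertips sit about 40 mm behind the reported tool point. Because of this my first grasp closed just above the barrel. A light touch of about 4 N on its top gave the offset, and I used that from then on.
- **Not measured:** the forces on the four V faces. That each is firmly loaded is inferred from the centred, vertical push.

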